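Bring the culture tube on a tube rotator to the top

ROBOT

A 6-joint arm with a two-finger parallel gripper is mounted at the origin on the work surface. World frame = base frame: x ahead of the robot, y to its left, z up, the work surface at z = 0. Lengths are in mm, angles in rad, forces in N, time in s.
With the tool pointing down it reaches from about 400 to 825 mm from the base axis. Payload 7 kg.
Tool frame: the origin (TCP) lies at the very end of the fingers, on their centre line; the grasp point (between the pads) lies 19 mm behind it; z points along the fingers, y is the line along which they close (so a half turn about z gives the same grasp; the last joint's range is limited). The gripper opens to 85 mm and grips with 20 to 120 N. Pads are 22 mm wide; open, the fingers measure 114 mm over their backs; the gripper's body (76 mm by 85 mm) begins 54 mm behind the grasp point. The pads swing forward as they close: fully open they stand 13 mm farther back than shut.
Start: joints at [1.598, 0.359, 0.012, 0, -1.224, -0.288], TCP at [174.061, 652.149, 231.302] pointing down, gripper open.
Joint ranges: [-3.07, 3.07], [-1.43, 2.12], [-1.02, 1.25], [-3.03, 1.67], [-3.05, -0], [-3.03, 3.03]. Speed limits (rad/s): [2.39, 2.39, 3.01, 3.14, 3.14, 3.14].

INTERFACE

Orientations are given as a 3x3 rotation matrix whose columns are the frame's x, y, z axes.
In Python, from workcell import arm, vision, workorder gives the robot as it stands.
- The arm moves only by the shell command python3 -m jog 'ROWS' [FORCE]. ROWS is JSON, a list of rows, each an object with "translation": the shift along the tool's x, y, z normalised to -1 to 1, where 1 is 0.04 m, a list of three; "rot": the turn, a rotation vector about the tool's x, y, z normalised to -1 to 1, where 1 is 8 degrees, a list of three; "fingers": the closure, from 0 (fully open) to 1 (shut). A call has 1 to 8 rows; each row shifts and turns the commanded pose from where the row before left it, along the tool's axes as they then stand; what a row does not reach is not made up. A row lasts 1/10 s, in which the tool goes at most 50 mm and 8.59 degrees, less where a joint would pass 70% of its speed; a pose out of reach is approached as far as the arm can. A call with a number of a shift or a turn outside -1 to 1 is refused whole. A call with a gripper value outside its range is refused whole. The fingers move at their own pace and stop on an object; FORCE is the grip in N (left out, the last holds). Time passes only in rows, so rows that do not move let the fingers close. It gives the time, the measured TCP pose, the force, the opening and the grip force at its end, in the units of the state.
- arm.read_state(): the state, without advancing time (a new reading comes with each control period).
- vision.read_camera(name): name is "scene" or "top" or "wrist"; returns a dict with "color" (420x560x3 uint8, blue, green, red), "depth" (420x560 float32, mm along the optical axis (not along the pixel's ray), 0 where there is no reading), "fx", "fy", "cx", "cy" (pixels), "R" (3x3) and "t" (3): a world point X has camera coordinates R X + t. Camera axes: x right, y down, z forward; pixel columns grow to the right and rows downward; lengths in mm; the calibration is good to about 2 mm. A picture is of the moment at which its call begins.
- workorder.sign_off(): hands the job in; it is judged then, once.
The state is a dict: "time_s": time; "joint_positions": joint angles; "qvel": joint speeds; "joint_efforts": joint torques, N m; "eef_pos": TCP position; "tool_rot": TCP orientation; "wrist_force": force on the tool from outside, world axes, zero at the start; "ft_torque": the same for the moment, N m; "gripper_width": finger opening in mm; "gripper_force": force on a finger pad.
Only numpy, scipy, OpenCV 4.12 (cv2) and the standard library are available. Lean on these libraries where they do the work, as an engineer would, in place of code of your own. Each camera call takes 0.05 s, during which the arm holds its last target. There are 200 camera calls.

TASK

The tube rotator has stopped with its one culture tube hanging the wrong way. Turn the wheel by pushing its bare spokes with the fingertips, one after another, until the capped end of the tube points straight up, then take the hand away. Turn it gently, keep off the tube itself, do not grip, lift or shift the rotator, and leave the other things on the bench alone.

Things in the scene. Friction and masses are not known exactly. Their poses are not given: they have to be found in the camera images.
- rotator: Tube rotator: off-white motor housing 110 mm (x) by 150 mm (y) by 215 mm tall, about 3.2 kg, loose on four rubber feet; can slide if pushed hard. Origin: centre of its underside. z is up; x points out of its front face along the axle towards the wheel, mostly away from the robot. The wheel stands upright in front of that face, its mid-plane at x = 95 mm.
- hub (a point): Centre of the wheel, on the level axle, in the mid-plane of the spokes, 185 mm above the bench; axes parallel to the rotator's. Five equal flat aluminium spokes 72 degrees apart run from the 28 mm radius hub to 132 mm from the axle, each 14 mm wide along the axle, 8 mm thick. A thin ring (58 mm radius) joins them; there is no outer rim.
- wheel (a joint): Wheel angle, rad: 0 or 2 pi (both reachable, no stop between) when the tube points straight up; grows anticlockwise seen from the wheel's front, so pressing down a spoke on the rotator's +y side lowers it, on the -y side raises it. Friction 0.15 N m (1.2 N at a spoke's end) holds the wheel where it is left.
- spoke_end (a point): Outer end of the spoke that carries the tube, on the spoke's centre line, 132 mm from the axle. Every spoke has two small steel clips at 57 to 90 mm from the axle, reaching 20 mm in front of the spoke's mid-plane and 10.5 mm either side of its centre line; outside 90 mm the other four spokes are bare.
- tube: Glass culture tube 16 mm in diameter and 100 mm long with a black cap (20 mm diameter, 24 mm long) at its outer end, fixed in the clips of one spoke, parallel to it and 17 mm in front of the spoke's mid-plane. Origin: its round bottom end, 45 mm from the axle; its z axis runs along the tube to the cap, whose end is 145 mm from the axle.
- bottle: Amber bottle, 64 mm in diameter and 130 mm tall, loose bystander. Origin: centre of its underside.
- dishes: Stack of four closed petri dishes, 94 mm in diameter and 62 mm tall, loose bystander. Origin: centre of its underside.
- rack: Steel wire rack 70 by 150 mm with eight capped tubes standing in it, 118 mm tall, loose bystander. Origin: centre of its underside.

How it is judged (in metres and radians):
At the end, for the whole second after the job is handed in: The tube stands cap end up within 5 degrees of vertical, the wheel is at rest, and the rotator and the bystanders stand within 20 mm of where they started (angle between tube's own z axis and vertical below 0.087 rad and velocity of joint wheel between -0.05 and 0.05 rad/s and distance of each of rotator, bottle, dishes, rack from where it was at the start of the episode below 0.02 m and angle between rotator's own z axis and vertical below 0.03 rad); the robot touches nothing.
It fails at once if the hand pushes on the glass tube (over 1 N) (contact force between any of the fingers, the arm and tube above 1 N).
It fails at once if the rotator is gripped or pushed hard (over 30 N) (contact force between the fingers and rotator above 30 N).
It fails at once if the rotator is shifted more than 20 mm, lifted or tipped (distance of rotator from where it was at the start of the episode above 0.02 m or height (world z) of rotator above 0.008 m or angle between rotator's own z axis and vertical above 0.1 rad).
It fails at once if the wheel is spun fast (over 6 rad/s) (velocity of joint wheel above 6 rad/s or velocity of joint wheel below -6 rad/s).
It fails at once if a bystander is moved more than 20 mm or tipped (distance of any of bottle, dishes, rack from where it was at the start of the episode above 0.02 m or angle between any of bottle, dishes, rack's own z axis and vertical above 0.3 rad).
It also fails if it takes over 64 s, if anything falls off the work surface, if the arm or the gripper's body presses on something with over 40 N, if the wrist force passes 120 N, or if a joint passes its speed limit or range.

## Working session

There is one attempt and no reset: what is moved stays moved. The work goes in short steps, Python scripts to look and compute and a shell command to move; the robot and the scene stay as the last step left them, time stands still between calls to the robot, and variables do not carry over. Pictures are saved under pics/ and viewed, at most 10 in all, crops included, and the job is handed in when it is done.

```bash
mkdir -p pics; ls
python3 - <<'E'
from workcell import arm, vision
import cv2,numpy as np
s=arm.read_state();print(s['time_s'],s['eef_pos'],s['tool_rot'])
for n in ['scene','top']:
    c=vision.read_camera(n);cv2.imwrite(f'pics/{n}0.png',c['color']);np.savez(f'/tmp/{n}0.npz',**c)
    R=np.array(c['R']);print(n,c['fx'],c['cx'],c['cy'],R.tolist(),(-R.T@np.array(c['t'])).round())
E
```

```text
pics
0.0 [173.92814162 651.71397392 230.37520328] [[ 9.66158123e-01 -2.57950342e-01 -3.20499857e-04]
 [-2.57950520e-01 -9.66156795e-01 -1.60543313e-03]
 [ 1.04468911e-04  1.63377536e-03 -9.99998660e-01]]
scene 545.0919750880951 285.05699847759627 198.47286386887714 [[-0.793080296182092, 0.6091126135645878, -0.0023383336465441222], [0.40956086000781255, 0.530409365023748, -0.742243765514245], [-0.45086976584972577, -0.5896165953326122, -0.6701259021639083]] [1268.  971. 1154.]
top 471.04502901675977 281.3744523340596 207.14212494970215 [[-0.02539829208381078, -0.9996770992997237, -0.0007898701891430042], [-0.9803781900721633, 0.025062464592471263, -0.19552615502633028], [0.19548281558759797, -0.004191658888959243, -0.9806981690641132]] [ 411.  118. 1377.]
```

View pics/scene0.png

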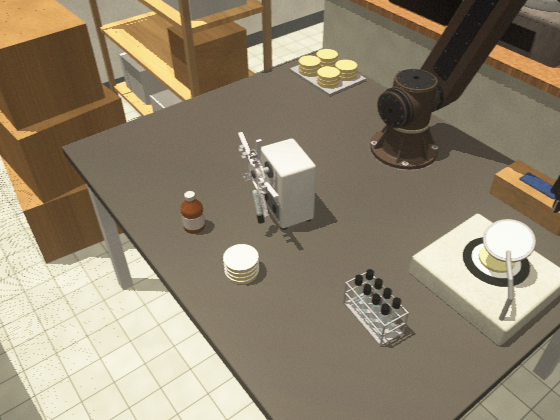

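View pics/top0.png

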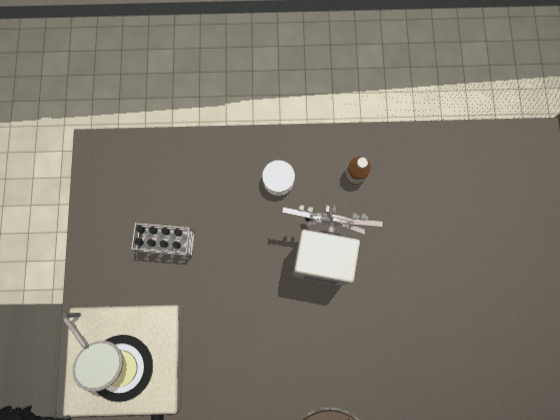

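The scene view shows the housing at about (290,180), with the wheel on its far side and the black tube cap low at about (261,217). In the top view the housing top is centred near (327,256), the wheel line runs along (285..382, 211..224), and the bottle (359,168) and dishes (279,178) lie beyond the wheel. Next I'll measure the housing and the wheel.

```bash
cat > h.py <<'E'
import numpy as np,cv2
def cast(c,uv,n,d):
    uv=np.atleast_2d(uv).astype(float);R=np.array(c['R']);t=np.array(c['t']);o=-R.T@t
    r=np.c_[(uv[:,0]-c['cx'])/c['fx'],(uv[:,1]-c['cy'])/c['fy'],np.ones(len(uv))]@R
    n=np.array(n,float);return o+r*((d-o@n)/(r@n))[:,None]
def proj(c,X):
    p=np.atleast_2d(X)@np.array(c['R']).T+np.array(c['t']);return np.c_[p[:,0]/p[:,2]*c['fx']+c['cx'],p[:,1]/p[:,2]*c['fy']+c['cy']]
E
python3 - <<'E'
from h import *
c=dict(np.load('/tmp/top0.npz'));s=dict(np.load('/tmp/scene0.npz'))
# housing top: world points from depth with z near 215
def cloud(c):
    v,u=np.mgrid[:420,:560];d=c['depth'];p=np.stack([(u-c['cx'])/c['fx']*d,(v-c['cy'])/c['fy']*d,d],-1)
    return (p-c['t'])@c['R']
P=cloud(c);m=(abs(P[...,2]-215)<8)&(c['depth']>0);m[:200]=0;m[300:]=0;m[:,:280]=0;m[:,370:]=0
m=cv2.morphologyEx(m.astype(np.uint8),cv2.MORPH_OPEN,np.ones((7,7)))
v,u=np.nonzero(m);X=cast(c,np.c_[u,v],[0,0,1],215)
(ce,sz,a)=cv2.minAreaRect(X[:,:2].astype(np.float32));B=cv2.boxPoints((ce,sz,a));print(ce,sz,a,B, np.median(P[m>0][:,2]))
e=B[1]-B[0]; e2=B[2]-B[1]
x=e if np.linalg.norm(e)<np.linalg.norm(e2) else e2
x=x/np.linalg.norm(x); x=x*np.sign(x[0]); print('yaw',np.degrees(np.arctan2(x[1],x[0])))
x3=np.array([*x,0]);y3=np.array([-x[1],x[0],0]);ctr=np.array([*ce,0]);hub=ctr+95*x3+[0,0,185];print('hub',hub)
# cloud points in wheel plane
for n,k in(('top',c),('scene',s)):
    Q=cloud(k)-hub;lx=Q@x3;ly=Q@y3;lz=Q[...,2];r=np.hypot(ly,lz)
    mm=(k['depth']>0)&(abs(lx)<30)&(r<150)&(r>95)
    ang=np.degrees(np.arctan2(-ly,lz))[mm] # wheel angle? printed: from up, toward -y
    print(n,np.histogram(ang,np.arange(-180,181,10)),'lx',np.median(lx[mm]))
    dark=mm&(k['color'].max(-1)<45);print('dark n',dark.sum(),np.median(ly[dark]),np.median(lz[dark]),np.median(lx[dark]))
np.savez('/tmp/rot.npz',ctr=ctr,x3=x3,y3=y3,hub=hub)
im=cv2.resize(s['color'][110:250,210:350],None,fx=4.2,fy=4.2,interpolation=cv2.INTER_CUBIC);cv2.imwrite('pics/crop1.png',im)
# bystanders
for nm,uv,h in(('bottle',(362,162),130),('dishes',(279,175),62),('rack',(163,237),118)):print(nm,cast(c,uv,[0,0,1],h))
E
```

```text
(518.075439453125, 3.5573959350585938) (148.4584197998047, 108.53691864013672) 78.112548828125 [[449.68036  -57.90115 ]
 [555.8896   -80.25865 ]
 [586.4705    65.015945]
 [480.2613    87.37344 ]] 215.13511361946993
yaw -11.887452
hub [611.03808177 -16.01164289 185.        ]
top (array([ 0,  0, 52,  0,  0,  0,  0,  0,  0, 65, 16,  0,  0,  0,  0,  0, 21,
       18,  0,  0,  0,  0,  0, 69, 24,  0,  0,  0,  0,  0, 13, 33,  0,  0,
        0,  0]), array([-180, -170, -160, -150, -140, -130, -120, -110, -100,  -90,  -80,
        -70,  -60,  -50,  -40,  -30,  -20,  -10,    0,   10,   20,   30,
         40,   50,   60,   70,   80,   90,  100,  110,  120,  130,  140,
        150,  160,  170,  180])) lx 0.09041636767229747
dark n 8 61.1974466162241 -116.17733879110804 12.536078663347183
scene (array([  0,   2, 137,  26,   0,   0,   0,   0,   0,  56,   5,   0,   0,
         0,   0,   0,  64,   1,   0,   0,   0,   0,   0,  45,  12,   0,
         0,   0,   0,   0,   0,   8,   0,   0,   0,   6]), array([-180, -170, -160, -150, -140, -130, -120, -110, -100,  -90,  -80,
        -70,  -60,  -50,  -40,  -30,  -20,  -10,    0,   10,   20,   30,
         40,   50,   60,   70,   80,   90,  100,  110,  120,  130,  140,
        150,  160,  170,  180])) lx 6.442040120870089
dark n 31 62.137272258882774 -115.19535034271873 20.038788282141518
bottle [[ 780.72756256 -112.4072618   130.        ]]
dishes [[768.06980847 116.69454758  62.        ]]
rack [[588.4271247  433.04939414 118.        ]]
```

View pics/crop1.png

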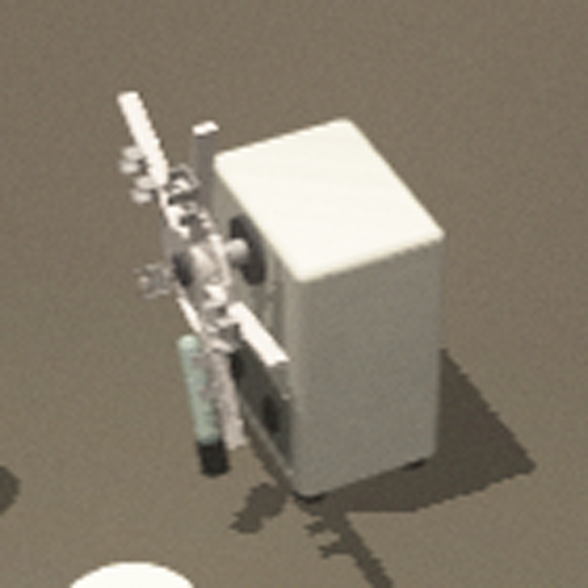

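The crop shows the tube (about (200,400), cap at (213,458)) hanging low on the rotator's +y side, at about -152°. The other spokes sit at about -80°, -8°, 64° and 136°, so the wheel has to turn by about +152°. I'll close the fingers and come in from behind and above the housing with the tool pitched 45°, then sweep the top spoke towards -y in two strokes.

```bash
cat >> h.py <<'E'
r=np.load('/tmp/rot.npz')
A=np.array([r['x3'],r['y3'],[0,0,1]])  # rows: rotator axes in world
def where(s):
    return A@(np.array(s['eef_pos'])-r['hub']), A@np.array(s['tool_rot'])
def to(s,*targets):
    p,R=where(s)
    print('rotframe',p.round(1),'zaxis',R[:,2].round(3),'yaxis',R[:,1].round(3),'F',np.round(s['wrist_force'],1),'t',s['time_s'])
    for t in targets:
        print(t,'units',(R.T@(np.array(t)-p)/40).round(2)); p=np.array(t)
def ang():
    """wheel/spoke angles from depth in scene+top"""
    from workcell import vision
    for n in('scene','top'):
        k=vision.read_camera(n);v,u=np.mgrid[:420,:560];d=k['depth']
        P=(np.stack([(u-k['cx'])/k['fx']*d,(v-k['cy'])/k['fy']*d,d],-1)-np.array(k['t']))@np.array(k['R'])
        Q=(P-r['hub'])@A.T;rr=np.hypot(Q[...,1],Q[...,2]);m=(d>0)&(abs(Q[...,0])<10)&(rr<134)&(rr>95)
        a=np.degrees(np.arctan2(-Q[...,1],Q[...,2]))
        nn,lab,st,_=cv2.connectedComponentsWithStats(m.astype(np.uint8),connectivity=8)
        print(n,[(round(float(np.median(a[lab==i])),1),int(st[i,4])) for i in range(1,nn) if st[i,4]>8])
        dk=(d>0)&(Q[...,0]>2)&(Q[...,0]<32)&(rr<150)&(rr>118)&(k['color'].max(-1)<45)
        if dk.sum()>5: print('  cap',np.median(a[dk]),dk.sum())
    return k
E
python3 -m jog '[{"translation":[0,0,-1],"rot":[0,0,-0.37],"fingers":1},{"translation":[0,0,-1],"rot":[0,0,0],"fingers":1},{"translation":[0,0,-1],"rot":[0,0,0],"fingers":1},{"translation":[0,0,-1],"rot":[0,0,0],"fingers":1},{"translation":[0,0,-1],"rot":[0,0,0],"fingers":1}]'
python3 -m jog '[{"translation":[0.8,0.9,0],"rot":[0,0,0],"fingers":1},{"translation":[0.8,0.9,0],"rot":[0,0,0],"fingers":1},{"translation":[0.8,0.9,0],"rot":[0,0,0],"fingers":1},{"translation":[0.8,0.9,0],"rot":[0,0,0],"fingers":1},{"translation":[0.8,0.9,0],"rot":[0,0,0],"fingers":1},{"translation":[0.8,0.9,0],"rot":[0,0,0],"fingers":1},{"translation":[0.8,0.9,0],"rot":[0,0,0],"fingers":1},{"translation":[0.8,0.9,0],"rot":[0,0,0],"fingers":1}]'
python3 -c "
from h import *;from workcell import arm;to(arm.read_state(),(-50,60,240))
ang()"
```

```text
time_s: 0.6
eef_pos: [174.0, 651.7, 432.6]
tool_rot: [[0.978, -0.208, -0.0], [-0.208, -0.978, -0.001], [-0.0, 0.001, -1.0]]
wrist_force: [0.5, 1.0, 0.3]
gripper_width: 12.0
gripper_force: 0.0
time_s: 1.4
eef_pos: [365.0, 315.3, 431.3]
tool_rot: [[0.978, -0.207, -0.0], [-0.207, -0.978, 0.0], [-0.0, -0.0, -1.0]]
wrist_force: [0.3, -0.1, -0.1]
gripper_width: -0.1
gripper_force: 0.0
rotframe [-309.   273.5  246.3] zaxis [-0.  0. -1.] yaxis [-0.001 -1.    -0.   ] F [ 0.3 -0.1 -0.1] t 1.4
(-50, 60, 240) units [6.48 5.33 0.15]
scene [(58.8, 60), (-13.3, 65), (-81.9, 59), (-152.6, 61)]
  cap -151.0277500119467 20
top [(-9.9, 36), (-81.4, 82), (-153.7, 32), (59.1, 93), (130.5, 45)]
  cap -151.98700038554097 8
```

```bash
python3 -m jog '[{"translation":[0.8,0.62,0],"rot":[0,0,0],"fingers":1},{"translation":[0.8,0.62,0],"rot":[0,0,0],"fingers":1},{"translation":[0.8,0.62,0],"rot":[0,0,0],"fingers":1},{"translation":[0.8,0.62,0],"rot":[0,0,0],"fingers":1},{"translation":[0.8,0.62,0],"rot":[0,0,0],"fingers":1},{"translation":[0.6,0.62,0],"rot":[0,0,0],"fingers":1},{"translation":[0.2,0.62,0],"rot":[0,0,0],"fingers":1},{"translation":[0,0.62,0],"rot":[0,0,0],"fingers":1}]'
python3 -m jog '[{"translation":[0,0,0],"rot":[0,1,0],"fingers":1},{"translation":[0,0,0],"rot":[0,1,0],"fingers":1},{"translation":[0,0,0],"rot":[0,1,0],"fingers":1},{"translation":[0,0,0],"rot":[0,1,0],"fingers":1},{"translation":[0,0,0],"rot":[0,1,0],"fingers":1},{"translation":[0,0,0],"rot":[0,0.6,0],"fingers":1},{"translation":[0,0,0],"rot":[0,0,0],"fingers":1}]'
python3 -c "
from h import *;from workcell import arm;s=arm.read_state();print(s['joint_positions'])
to(s,(-60,71,145),(16,71,84),(16,-20,108),(16,-100,48))"
```

```text
time_s: 2.3
eef_pos: [512.0, 82.4, 429.9]
tool_rot: [[0.978, -0.209, -0.002], [-0.209, -0.978, -0.001], [-0.002, 0.002, -1.0]]
wrist_force: [0.6, -0.6, 0.7]
gripper_width: 0.3
gripper_force: 0.0
time_s: 3.0
eef_pos: [509.3, 82.3, 428.4]
tool_rot: [[0.694, -0.205, 0.69], [-0.143, -0.979, -0.147], [0.705, 0.003, -0.709]]
wrist_force: [0.9, -0.3, 0.1]
gripper_width: 0.3
gripper_force: 0.0
[ 0.92975597 -0.37847345 -0.82423167  0.89582312 -0.96234112 -0.03995647]
rotframe [-119.8   75.3  243.4] zaxis [ 0.705 -0.002 -0.709] yaxis [ 0.001 -1.     0.003] F [ 0.9 -0.3  0.1] t 3.0
(-60, 71, 145) units [-0.67  0.1   2.8 ]
(16, 71, 84) units [ 0.27 -0.    2.42]
(16, -20, 108) units [ 0.42  2.28 -0.42]
(16, -100, 48) units [-1.06  2.    1.07]
```

```bash
python3 -m jog '[{"translation":[-0.33,0.05,0.9],"rot":[0,0,0],"fingers":1},{"translation":[-0.33,0.05,0.9],"rot":[0,0,0],"fingers":1},{"translation":[0,0,1],"rot":[0,0,0],"fingers":1},{"translation":[0.1,0,0.8],"rot":[0,0,0],"fingers":1},{"translation":[0.12,0,0.8],"rot":[0,0,0],"fingers":1},{"translation":[0,0,0.6],"rot":[0,0,0],"fingers":1},{"translation":[0,0,0],"rot":[0,0,0],"fingers":1}]'
python3 - <<'E'
from h import *;from workcell import arm,vision;s=arm.read_state();print(s['joint_positions'])
to(s,(12,71,82),(12,38,98),(12,-10,106),(12,-60,88),(12,-98,48))
k=ang()
s=vision.read_camera('scene');cv2.imwrite('pics/c2.png',cv2.resize(s['color'][90:250,190:350],None,fx=3.7,fy=3.7,interpolation=cv2.INTER_CUBIC))
E
```

```text
time_s: 3.7
eef_pos: [637.1, 52.8, 287.0]
tool_rot: [[0.707, -0.219, 0.672], [-0.154, -0.976, -0.156], [0.69, 0.007, -0.723]]
wrist_force: [-0.5, -0.0, 0.3]
gripper_width: 0.1
gripper_force: 0.0
[ 0.23617623 -0.0627093  -0.95745434  1.663453   -0.31597971 -0.43522514]
rotframe [ 11.3  72.7 102. ] zaxis [ 0.69  -0.015 -0.723] yaxis [-0.014 -1.     0.007] F [-0.5 -0.   0.3] t 3.7
(12, 71, 82) units [-0.33  0.04  0.37]
(12, 38, 98) units [ 0.28  0.83 -0.28]
(12, -10, 106) units [ 0.14  1.2  -0.13]
(12, -60, 88) units [-0.3   1.25  0.34]
(12, -98, 48) units [-0.69  0.94  0.74]
scene [(58.6, 57), (-13.7, 63), (-81.6, 54), (-152.3, 61)]
  cap -152.00317557350343 28
top [(-10.0, 36), (-81.6, 17), (59.2, 94), (130.5, 49)]
```

View pics/c2.png

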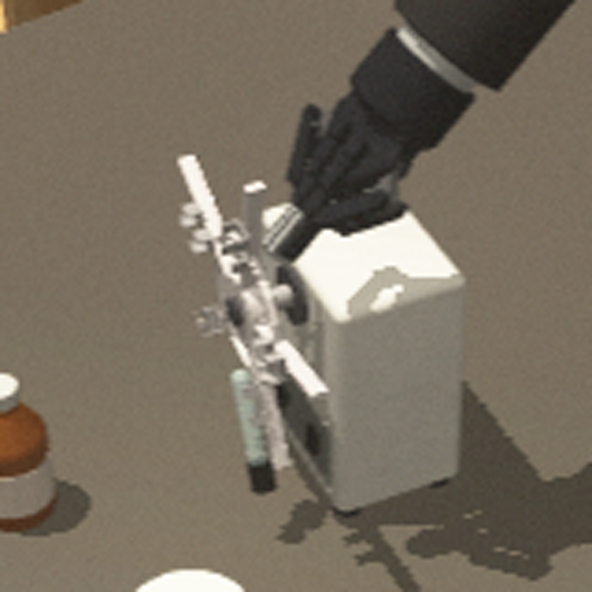

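The picture shows the fingertip near (285,230), between the top spoke and the +y spoke, with the wheel not touched yet. Joint 4 is at its limit because the tool is nearly in line with the forearm, so I'll back out and come in from above with the tool vertical. That gives the gripper body room too.

```bash
python3 -m jog '[{"translation":[0,0,-0.9],"rot":[0,0,0],"fingers":1},{"translation":[0,0,-0.9],"rot":[0,0,0],"fingers":1},{"translation":[0,0,-0.9],"rot":[0,0,0],"fingers":1},{"translation":[0,0,0],"rot":[0,-0.8,0],"fingers":1},{"translation":[0,0,0],"rot":[0,-0.8,0],"fingers":1},{"translation":[0,0,0],"rot":[0,-0.8,0],"fingers":1},{"translation":[0,0,0],"rot":[0,-0.8,0],"fingers":1},{"translation":[0,0,0],"rot":[0,-0.8,0],"fingers":1}]'
python3 -m jog '[{"translation":[0,0,0],"rot":[0,-0.8,0],"fingers":1},{"translation":[0,0,0],"rot":[0,-0.8,0],"fingers":1},{"translation":[0,0,0],"rot":[0,0,0],"fingers":1}]'
python3 - <<'E'
from h import *;from workcell import arm,vision;s=arm.read_state();print(s['joint_positions'])
to(s,(0,71,160),(0,71,88),(0,38,98),(0,0,102),(0,-60,88),(0,-98,40))
E
```

```text
time_s: 4.65
eef_pos: [570.3, 72.3, 365.2]
tool_rot: [[0.95, -0.212, 0.23], [-0.206, -0.977, -0.053], [0.236, 0.003, -0.972]]
wrist_force: [-0.3, -1.2, 0.3]
gripper_width: -0.3
gripper_force: 0.0
time_s: 4.95
eef_pos: [572.7, 70.8, 362.4]
tool_rot: [[0.976, -0.217, 0.011], [-0.217, -0.976, -0.01], [0.013, 0.007, -1.0]]
wrist_force: [0.0, -0.1, -1.5]
gripper_width: -0.1
gripper_force: 0.0
[ 4.71074203e-01  1.34572897e-01  7.33763162e-04  1.36912867e-02
 -1.43183234e+00  8.78908408e-01]
rotframe [-55.4  77.  177.4] zaxis [ 0.013 -0.007 -1.   ] yaxis [-0.012 -1.     0.007] F [ 0.  -0.1 -1.5] t 4.95
(0, 71, 160) units [1.38 0.13 0.45]
(0, 71, 88) units [-0.02 -0.01  1.8 ]
(0, 38, 98) units [ 0.01  0.83 -0.24]
(0, 0, 102) units [ 0.01  0.95 -0.09]
(0, -60, 88) units [0.01 1.5  0.36]
(0, -98, 40) units [-0.    0.94  1.21]
```

```bash
python3 -m jog '[{"translation":[0.7,0.1,0],"rot":[0,0,0],"fingers":1},{"translation":[0.69,0.03,0.45],"rot":[0,0,0],"fingers":1},{"translation":[0,0,0.9],"rot":[0,0,0],"fingers":1},{"translation":[0,0,0.85],"rot":[0,0,0],"fingers":1},{"translation":[0,0.4,-0.12],"rot":[0,0,0],"fingers":1},{"translation":[0,0.4,-0.12],"rot":[0,0,0],"fingers":1},{"translation":[0,0.3,-0.05],"rot":[0,0,0],"fingers":1},{"translation":[0,0.3,-0.04],"rot":[0,0,0],"fingers":1}]'
python3 - <<'E'
from h import *;from workcell import arm,vision;s=arm.read_state()
to(s,(0,0,103),(0,-30,102),(0,-60,86),(0,-98,40))
ang()
E
```

```text
time_s: 5.75
eef_pos: [613.6, -4.4, 292.6]
tool_rot: [[0.976, -0.219, 0.02], [-0.218, -0.976, -0.01], [0.022, 0.006, -1.0]]
wrist_force: [1.2, 0.4, -2.1]
gripper_width: -0.1
gripper_force: 0.7
rotframe [1.000e-01 1.190e+01 1.076e+02] zaxis [ 0.021 -0.006 -1.   ] yaxis [-0.013 -1.     0.006] F [ 1.2  0.4 -2.1] t 5.75
(0, 0, 103) units [-0.    0.3   0.12]
(0, -30, 102) units [0.01 0.75 0.03]
(0, -60, 86) units [0.   0.75 0.4 ]
(0, -98, 40) units [-0.01  0.94  1.16]
scene [(2.4, 9), (72.8, 47), (-10.6, 46), (-67.9, 43), (149.0, 9), (-138.5, 67)]
  cap -136.53468241366642 37
top [(73.7, 90), (145.2, 29)]
```

```bash
python3 -m jog '[{"translation":[0,0.35,0.1],"rot":[0,0,0],"fingers":1},{"translation":[0,0.35,0.03],"rot":[0,0,0],"fingers":1},{"translation":[0,0.35,0.03],"rot":[0,0,0],"fingers":1},{"translation":[0,0.45,0.15],"rot":[0,0,0],"fingers":1},{"translation":[0,0.45,0.15],"rot":[0,0,0],"fingers":1},{"translation":[0,0.4,0.33],"rot":[0,0,0],"fingers":1},{"translation":[0,0.36,0.36],"rot":[0,0,0],"fingers":1},{"translation":[0,0.28,0.3],"rot":[0,0,0],"fingers":1}]'
python3 - <<'E'
from h import *;from workcell import arm,vision;s=arm.read_state()
to(s,(0,-106,42),(0,-106,170),(0,60,170),(0,60,95))
ang()
s=vision.read_camera('scene');cv2.imwrite('pics/c3.png',cv2.resize(s['color'][90:250,190:350],None,fx=3.7,fy=3.7,interpolation=cv2.INTER_CUBIC))
E
```

```text
time_s: 6.65
eef_pos: [587.0, -122.8, 231.2]
tool_rot: [[0.975, -0.22, 0.014], [-0.22, -0.976, -0.012], [0.016, 0.008, -1.0]]
wrist_force: [1.4, 1.6, 0.7]
gripper_width: 0.2
gripper_force: 0.7
rotframe [  -1.5 -109.5   46.2] zaxis [ 0.016 -0.008 -1.   ] yaxis [-0.014 -1.     0.008] F [1.4 1.6 0.7] t 6.65
(0, -106, 42) units [ 0.03 -0.09  0.1 ]
(0, -106, 170) units [ 0.05  0.03 -3.2 ]
(0, 60, 170) units [-0.06 -4.15 -0.04]
(0, 60, 95) units [-0.03 -0.02  1.87]
scene [(56.9, 120), (-4.3, 67), (-72.2, 38), (-143.5, 66)]
  cap 31.09417875515607 103
top []
```

View pics/c3.png

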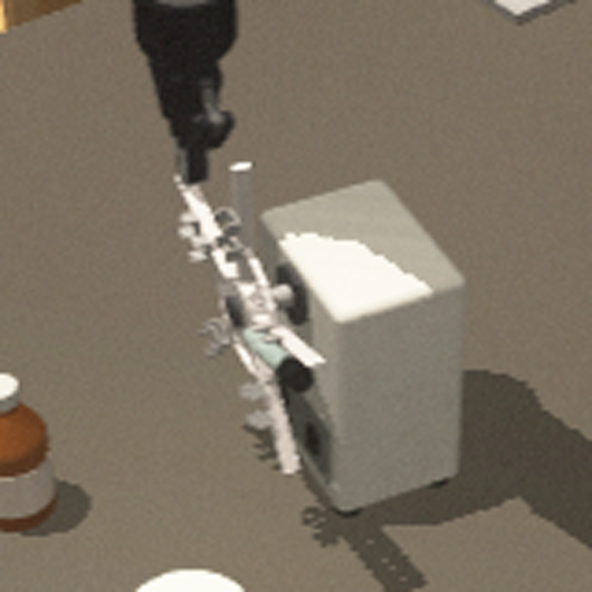

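The picture shows the tube swung to the +y side, cap at about (297,375), and the next bare spoke upright near (242,200). The finger rests on the spoke it pushed, at about (190,180). The tube is now at about -74°, so I'll lift, go back and make the second stroke.

```bash
python3 -m jog '[{"translation":[0,0.05,-0.8],"rot":[0,0,0],"fingers":1},{"translation":[0,0.03,-1],"rot":[0,0,0],"fingers":1},{"translation":[0,0,-1],"rot":[0,0,0],"fingers":1},{"translation":[0,-0.9,-0.3],"rot":[0,0,0],"fingers":1},{"translation":[-0.02,-1,0],"rot":[0,0,0],"fingers":1},{"translation":[-0.02,-1,0],"rot":[0,0,0],"fingers":1},{"translation":[-0.02,-1,0],"rot":[0,0,0],"fingers":1},{"translation":[0,-0.2,0],"rot":[0,0,0],"fingers":1}]'
python3 - <<'E'
from h import *;from workcell import arm,vision;s=arm.read_state()
to(s,(0,55,170),(0,55,95),(0,10,105),(0,-30,102),(0,-65,90),(0,-95,62),(0,-110,48))
ang()
E
```

```text
time_s: 7.6
eef_pos: [619.4, 41.5, 355.4]
tool_rot: [[0.976, -0.216, 0.015], [-0.216, -0.976, -0.011], [0.017, 0.008, -1.0]]
wrist_force: [0.2, 0.4, -0.1]
gripper_width: -0.0
gripper_force: 0.0
rotframe [ -3.6  58.  170.4] zaxis [ 0.017 -0.008 -1.   ] yaxis [-0.01  -1.     0.008] F [ 0.2  0.4 -0.1] t 7.6
(0, 55, 170) units [0.09 0.07 0.01]
(0, 55, 95) units [-0.03 -0.01  1.87]
(0, 10, 105) units [ 0.02  1.13 -0.24]
(0, -30, 102) units [0.01 1.   0.08]
(0, -65, 90) units [0.   0.87 0.31]
(0, -95, 62) units [-0.    0.74  0.71]
(0, -110, 48) units [-0.    0.37  0.35]
scene [(-3.3, 74), (69.2, 50), (-71.2, 40), (-142.0, 65)]
  cap -72.87939682570098 12
top [(-70.5, 62), (-0.8, 32), (-143.8, 43), (69.0, 92), (141.0, 37)]
```

```bash
python3 -m jog '[{"translation":[0.07,0.05,0.9],"rot":[0,0,0],"fingers":1},{"translation":[0,0,0.95],"rot":[0,0,0],"fingers":1},{"translation":[0.02,0.35,-0.08],"rot":[0,0,0],"fingers":1},{"translation":[0,0.35,-0.08],"rot":[0,0,0],"fingers":1},{"translation":[0,0.35,-0.08],"rot":[0,0,0],"fingers":1},{"translation":[0,0.35,0.02],"rot":[0,0,0],"fingers":1},{"translation":[0,0.35,0.03],"rot":[0,0,0],"fingers":1},{"translation":[0,0.35,0.03],"rot":[0,0,0],"fingers":1}]'
python3 - <<'E'
from h import *;from workcell import arm,vision;s=arm.read_state()
to(s,(0,-65,90),(0,-95,62),(0,-110,48))
E
```

```text
time_s: 8.5
eef_pos: [604.4, -49.0, 289.3]
tool_rot: [[0.976, -0.219, 0.017], [-0.219, -0.976, -0.011], [0.019, 0.007, -1.0]]
wrist_force: [1.1, 1.8, -0.5]
gripper_width: 0.2
gripper_force: 0.8
rotframe [  0.3 -33.6 104.3] zaxis [ 0.018 -0.007 -1.   ] yaxis [-0.014 -1.     0.007] F [ 1.1  1.8 -0.5] t 8.5
(0, -65, 90) units [-0.    0.78  0.36]
(0, -95, 62) units [-0.    0.74  0.71]
(0, -110, 48) units [-0.    0.37  0.35]
```

```bash
python3 -m jog '[{"translation":[0,0.39,0.18],"rot":[0,0,0],"fingers":1},{"translation":[0,0.39,0.18],"rot":[0,0,0],"fingers":1},{"translation":[0,0.37,0.35],"rot":[0,0,0],"fingers":1},{"translation":[0,0.37,0.35],"rot":[0,0,0],"fingers":1},{"translation":[0,0.35,0.3],"rot":[0,0,0],"fingers":1},{"translation":[0,0,0],"rot":[0,0,0],"fingers":1}]'
python3 - <<'E'
from h import *;from workcell import arm,vision;s=arm.read_state()
to(s,(0,-110,40))
ang()
k=vision.read_camera('scene');np.savez('/tmp/s4.npz',**k)
cv2.imwrite('pics/c4.png',cv2.resize(k['color'][90:250,190:350],None,fx=3.7,fy=3.7,interpolation=cv2.INTER_CUBIC))
E
```

```text
time_s: 9.1
eef_pos: [587.3, -123.4, 232.4]
tool_rot: [[0.975, -0.221, 0.011], [-0.22, -0.975, -0.012], [0.014, 0.009, -1.0]]
wrist_force: [0.6, 0.0, -0.3]
gripper_width: 0.3
gripper_force: 0.0
rotframe [  -1.1 -109.9   47.4] zaxis [ 0.013 -0.009 -1.   ] yaxis [-0.015 -1.     0.009] F [ 0.6  0.  -0.3] t 9.1
(0, -110, 40) units [ 0.03 -0.    0.19]
scene [(57.3, 120), (-4.0, 64), (-72.2, 52), (-143.7, 64)]
  cap 22.53885207487684 132
top [(140.0, 12)]
```

View pics/c4.png

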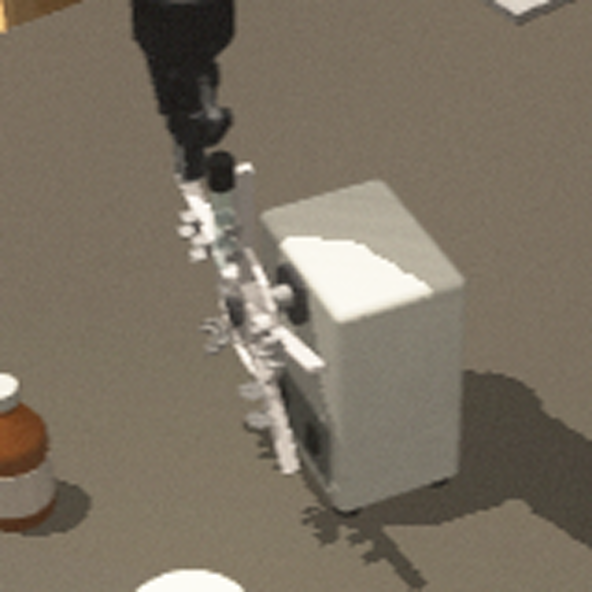

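The picture shows the tube standing cap up, cap at about (221,170), within a few degrees of vertical. I'll withdraw straight up and away, then measure without the hand in view.

```bash
python3 -m jog '[{"translation":[0,0.05,-0.8],"rot":[0,0,0],"fingers":1},{"translation":[0,0.1,-1],"rot":[0,0,0],"fingers":1},{"translation":[0,0.1,-1],"rot":[0,0,0],"fingers":1},{"translation":[-0.8,0.5,-0.5],"rot":[0,0,0],"fingers":1},{"translation":[-0.8,0.5,-0.5],"rot":[0,0,0],"fingers":1},{"translation":[-0.8,0.3,-0.3],"rot":[0,0,0],"fingers":1},{"translation":[0,0,0],"rot":[0,0,0],"fingers":1}]'
python3 - <<'E'
from h import *;from workcell import arm,vision;s=arm.read_state()
to(s)
ang();ang()
c=vision.read_camera('top');np.savez('/tmp/top5.npz',**c)
k=vision.read_camera('scene')
# vertical check: cap & tube bottom in both views on the tube plane lx=17
n=A[0];d=n@(r['hub']+17*n)
for nm,q in(('scene',k),('top',c)):
    col=q['color'].astype(int);pc=proj(q,r['hub']+17*n+[0,0,133])[0];u,v=pc.round().astype(int)
    m=np.zeros(col.shape[:2],bool);m[v-12:v+13,u-12:u+13]=1
    m&=col.max(-1)<50;vv,uu=np.nonzero(m);X=(cast(q,[uu.mean(),vv.mean()],n,d)-r['hub'])@A.T
    print(nm,'cap px',pc,uu.mean(),vv.mean(),m.sum(),'rot',X.round(1))
for nm in('top0','top5'):
    q=dict(np.load(f'/tmp/{nm}.npz'));m=(q['color'].min(-1)>185).astype(np.uint8);m[:225]=0;m[300:]=0;m[:,:280]=0;m[:,370:]=0
    v,u=np.nonzero(m);print(nm,cast(q,[u.mean(),v.mean()],[0,0,1],215),m.sum())
cv2.imwrite('pics/c5.png',k['color'])
E
```

```text
time_s: 9.95
eef_pos: [477.1, -159.6, 402.1]
tool_rot: [[0.975, -0.219, 0.023], [-0.219, -0.976, -0.012], [0.025, 0.007, -1.0]]
wrist_force: [0.2, 0.5, 0.4]
gripper_width: -0.1
gripper_force: 0.0
rotframe [-101.5 -168.1  217.1] zaxis [ 0.024 -0.007 -1.   ] yaxis [-0.013 -1.     0.007] F [0.2 0.5 0.4] t 9.95
scene [(-4.1, 61), (68.4, 51), (-72.3, 46), (-143.8, 66)]
  cap -5.526500180887099 36
top [(-71.6, 84), (-1.6, 35), (-143.9, 40), (68.5, 13)]
  cap -3.6516438765085213 11
scene [(-4.1, 59), (68.6, 51), (-72.2, 49), (-143.1, 65)]
  cap -5.44270932302019 33
top [(-71.7, 85), (-1.7, 32), (-144.3, 40)]
  cap -3.7394111750689136 12
scene cap px [249.50785579 134.84478992] 249.16666666666666 136.40740740740742 54 rot [[ 17.   -3.2 126. ]]
top cap px [339.17917045 203.4099402 ] 335.5833333333333 204.83333333333334 12 rot [[ 17.    5.9 111.5]]
top0 [[519.60772728   3.01009903 215.        ]] 2394
top5 [[nan nan nan]] 0<stdin>:15: RuntimeWarning: Mean of empty slice.
  ret = ret.dtype.type(ret / rcount)
```

View pics/c5.png

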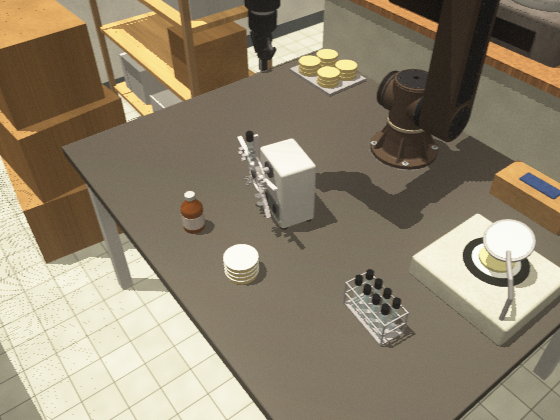

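The view shows the capped tube upright (cap at about (249,136)), with the bottle, dishes, rack and housing in the same image positions as before and the hand clear. The spoke average puts the wheel about 1.7° from vertical and the cap ray gives +1.4°, both inside 5°. Contact forces stayed around 2 N.

```bash
python3 -c "
from workcell import workorder;print(workorder.sign_off())"
```

```text
the job is handed in; nothing more can be done
None
```

I turned the wheel with two spoke pushes until the tube stood cap-up, about 2° from vertical by my measurement (limit 5°). I then withdrew the hand and handed the job in; no verdict came back.

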